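# Find and press the hidden reset key of a second-hand CD radio

## Robot

A 6-joint arm with a two-finger parallel gripper is mounted at the origin on the work surface. World frame = base frame: x ahead of the robot, y to its left, z up, the work surface at z = 0. Lengths are in m, angles in rad, forces in N, time in s.
With the tool pointing down it reaches from about 0.375 to 0.9 m from the base axis. Payload 3.1 kg.
Tool frame: the origin (TCP) lies on the centre line of the jaws, within the pads' length; the fingertips stand 25 mm ahead of it and the grasp point (between the pads) lies 6 mm ahead of it (manip.tips_ahead is the distance from the TCP to the fingertips, in m); z points along the fingers, y is the direction in which the jaws open and shut (so a half turn about z gives the same grasp; the last joint's range is limited). The gripper opens to 85 mm and grips with 20 to 120 N. Pads are 22 mm wide; open, the fingers measure 114 mm over their backs; the gripper's body (76 mm by 85 mm) begins 54 mm behind the grasp point. The pads swing forward as they close: fully open they stand 13 mm farther back than shut.
Start: joints at [-0.178, 0.527, 1.433, -0, 1.181, -0.178], TCP at [0.625, 0, 0.256] pointing down, gripper open.
Joint ranges: [-3.08, 3.08], [-0.75, 2.2], [0.22, 2.44], [-1.43, 4.57], [0, 2.65], [-2.85, 2.85]. Speed limits (rad/s): [2.79, 2.79, 3.14, 3.14, 3.14, 3.14].

## Interface

Orientations are given as a unit quaternion [x, y, z, w].
In Python, from station import manip gives the robot as it stands.
- The arm moves only by the tool play_rows, never from a script. Its argument "steps" is a list that holds one entry, the list of rows, each a list of 6 numbers: the shift along the tool's x, y, z in m, then the turn, a rotation vector about the tool's x, y, z in degrees. In form: [[[x, y, z, rx, ry, rz], ...]]. A call has 1 to 10 rows; each row shifts and turns the commanded pose from where the row before left it, along the tool's axes as they then stand; what a row does not reach is not made up. A row lasts 1/8 s, in which the tool goes at most 62.5 mm and 10.7 degrees, less where a joint would pass 70% of its speed; a pose out of reach is approached as far as the arm can. A call is refused whole if a number of a shift passes 0.0625 or a number of a turn 10.7, either way. A call with a gripper value outside its range is refused whole. "fingers" is the opening, from 0 (shut) to 1 (fully open), set as the call begins (left out, the last holds). The fingers move at their own pace and stop on an object; "squeeze" is the grip in N (left out, the last holds). Time passes only in rows, so rows that do not move let the fingers close. It gives the time, the measured TCP pose, the force and the opening at its end, in the units of the state.
- manip.sense(): the state, without advancing time (a new reading comes with each control period).
- manip.snapshot(name): name is "scene" or "side" or "wrist"; returns a dict with "img" (384x512x3 uint8, red, green, blue), "K" (3x3 intrinsics, pixels), "k1" (the pictures are not rectified: a ray, as slopes to the right and down, at radius r is drawn at 1 + k1 r^2 times it, then the intrinsics apply), "world_from_camera" (4x4, takes a point from camera to world coordinates). Camera axes: x right, y down, z forward; pixel columns grow to the right and rows downward; lengths in m; the calibration is good to about 2 mm. A picture is of the moment at which its call begins. There is no depth.
- manip.sign_off(): hands the job in, once; it reports no verdict.
Trained networks look in a picture, given as the dict that the camera call returned (one of the last four; its "shot" number tells which), for a name from the list of things; names that differ only in an ending like _2 or _b are one class to them, and where a whole thing is asked for, a point or a joint stands for the part that bears it (a point fixed in the world has none). Each returns a list of dicts, best first, with "score" (0 to 1); they miss things now and then, are a little off and sometimes report something else, mostly with a low value. They report only what shows in the picture. A call takes as long as a camera call. They do not tell look-alikes from the thing itself.
- manip.regions_of(label, picture): "pixels" (384x512 bool, what is visible of it) and "rect" ([left, top, right, bottom] in pixels, round what is visible of it).
- manip.pinpoint(label, picture): "point" ([column, row] in pixels: a listed point, or the origin of a listed thing).
The state is a dict: "t": time; "q": joint angles; "qd": joint speeds; "tau": joint torques, N m; "tcp_pos": TCP position; "tool_rot": TCP orientation; "force": force on the tool from outside, world axes, zero at the start; "ft_torque": the same for the moment, N m; "finger_gap": opening from 0.0 (shut) to 1.0 (fully open).
Only numpy, scipy, OpenCV 4.12 (cv2) and the standard library are available. Lean on these libraries where they do the work, as an engineer would, in place of code of your own. Each camera call takes 0.05 s, during which the arm holds its last target.

## Task

A hidden reset key lies somewhere under the black channel in the top of the CD radio. Take the orange-handled probe from its blue stand, feel gently along the channel with its tip until it drops in, push the key fully in and hold it for a good second, then put the probe back in its stand, upright and fully down. Never press hard on the radio, and leave the other things where they are.

Things in the scene. Friction and masses are not known exactly. Their poses are not given: they have to be found in the camera images.
- radio: Grey desktop CD radio, fixed, 200 (x) x 320 (y) x 70 (z) mm; origin at the centre of its underside, x from its front (display) to its back, y along its width, z up. Flat top with one black channel along its y, 45 mm in front of its middle (x = -45 mm). Its shell is rigid but fragile: keep every push on it well under 30 N.
- channel_mid (a point): Centre of the floor of the black channel, 67 mm above the radio's underside; axes as the radio's, the channel runs along y: 124 mm long, 12 mm wide, 3 mm deep, with upright walls at sides and ends. The floor is a smooth rigid black strip that hides the reset key, whose centre is anywhere up to 45 mm from this point along y. The last 10 mm at each end are always solid floor.
- reset_key (a joint): Travel of the hidden spring key in m: 0 = up, 0.012 = fully in (hard stop); it springs back. It is 12 mm along the channel and as wide as it, black, flush with the floor, not to be seen. It yields at about 2 N (3.5 N fully in), so a tip sliding with about 5 N loses its support over it and sinks into a hole with rigid upright walls.
- probe_mid (a point): Centre of the probe's handle. The probe is loose and rigid, about 60 g: square orange handle 20 x 20 x 60 mm, under it a round steel shaft 6 mm thick, 45 mm long, with a ball end. z points from tip to handle, x and y are square to the handle's faces. At the start it stands upright in its stand, shaft in the hole, handle resting on the block (this point 30 mm above the block).
- probe_tip (a point): Lowest point of the probe's ball end, 75 mm below probe_mid along the probe's axis; axes as the probe's.
- stand_mouth (a point): Centre of the mouth of the hole in the stand's top. The stand is a fixed blue block 65 x 65 mm, 55 mm high (this point is on its top face), with one upright round hole 12 mm wide and 50 mm deep. The probe is home when its handle rests on the block.
- figurine: Small toy figure, red body and yellow head with black ears, 36 mm wide, about 68 mm high, loose, standing on the radio's top behind the channel; origin at the centre of its underside.
- speaker: Small black loudspeaker box, 85 x 85 x 130 mm, loose on the table; origin at the centre of its underside.
- remote: Black remote control, 150 (x) x 45 (y) x 18 mm, loose, lying on the table to the left of the radio; origin at the centre of its underside.
- carton: Small cardboard carton with a white band, 75 x 90 x 60 mm, loose on the table to the left of the radio; origin at the centre of its underside.
Not all that is in view belongs to the job. Of the things shaped like the part that bears probe_mid, the orange one is meant.

How it is judged:
On the way:
1. the hidden reset key is fully in (10 mm or more) and held so for 0.8 s (value of joint reset_key above 0.01 m), for 0.8 s.
At the end, for the whole second after the job is handed in: The probe stands released and at rest in the stand's hole, upright within 0.12 rad, its handle down on the block (handle centre less than 34 mm above the mouth, tip within 7 mm of the hole's axis), and the reset key has sprung back up (less than 3 mm in) (horizontal distance between probe_tip and stand_mouth below 0.007 m and z of probe_mid in the frame of stand_mouth below 0.034 m and angle between probe_mid's own z axis and vertical below 0.12 rad and linear speed of probe below 0.02 m/s and value of joint reset_key below 0.003 m); the robot touches nothing.
It fails at once if the probe presses on the radio with more than 30 N (contact force between probe and radio above 30 N).
It fails at once if the gripper or arm presses on the radio with more than 30 N (contact force between any of the fingers, the arm and radio above 30 N).
It fails at once if the figurine, speaker, remote or carton is moved by more than 30 mm (distance of any of figurine, speaker, remote, carton from where it was at the start of the episode above 0.03 m).
It also fails if it takes over 72 s, if anything falls off the work surface, if the arm or the gripper's body presses on something with over 40 N, if the wrist force passes 120 N, or if a joint passes its speed limit or range.

## Working session

There is one attempt and no reset: what is moved stays moved. The work goes in short steps, Python scripts to look and compute and a tool call to move; the robot and the scene stay as the last step left them, time stands still between calls to the robot, and variables do not carry over. Pictures are saved under pics/ and viewed, and the job is handed in when it is done.

Besides the shell and the picture viewer there is one more tool, called after "Request:" as a command line: name --argument value ..., lists and objects as JSON in quotes. play_rows: Moves the arm, as the interface text tells. Its arguments: {"type":"object","properties":{"steps":{"type":"array"},"fingers":{"type":"number"},"squeeze":{"type":"number"}},"required":["steps"]}

```bash
ls; mkdir -p pics; cat > h.py <<'E'
import numpy as np, cv2
from station import manip
def snap(n,f=None):
    s=manip.snapshot(n)
    if f: cv2.imwrite('pics/'+f,cv2.cvtColor(s['img'],cv2.COLOR_RGB2BGR))
    return s
def ray(s,p):
    K=s['K'];d=np.array([(p[0]-K[0][2])/K[0][0],(p[1]-K[1][2])/K[1][1]])
    u=d.copy()
    for _ in range(30): u=d/(1+s['k1']*(u@u))
    T=np.array(s['world_from_camera']);r=T[:3,:3]@np.array([u[0],u[1],1]);return T[:3,3],r/np.linalg.norm(r)
def atz(s,p,z):
    o,r=ray(s,p);return o+r*(z-o[2])/r[2]
def tri(l):
    A=np.zeros((3,3));b=np.zeros(3)
    for s,p in l:
        o,r=ray(s,p);M=np.eye(3)-np.outer(r,r);A+=M;b+=M@o
    x=np.linalg.solve(A,b)
    return x,[np.linalg.norm((np.eye(3)-np.outer(ray(s,p)[1],ray(s,p)[1]))@(x-ray(s,p)[0])) for s,p in l]
def proj(s,X):
    T=np.linalg.inv(np.array(s['world_from_camera']));c=T[:3,:3]@np.array(X)+T[:3,3];u=c[:2]/c[2];u=u*(1+s['k1']*(u@u))
    K=s['K'];return np.array([K[0][0]*u[0]+K[0][2],K[1][1]*u[1]+K[1][2]])
E
python3 - <<'E'
from h import *
import numpy as np
np.set_printoptions(precision=4,suppress=True)
S={n:snap(n,n+'0.png') for n in ['scene','side','wrist']}
for l in ['radio','channel_mid','probe_mid','probe_tip','stand_mouth','figurine','speaker','remote','carton']:
    for n in S:
        print(l,n,[(np.round(d['point'],1).tolist(),round(d['score'],2)) for d in manip.pinpoint(l,S[n])[:3]])
for n in S: print(n,np.array(S[n]['world_from_camera'])[:3,3])
print(manip.sense(), manip.tips_ahead)
E
```

```text
pics
radio scene [([273.7, 195.3], 0.63)]
radio side [([227.0, 194.3], 0.66)]
radio wrist [([196.9, 58.1], 0.7)]
channel_mid scene [([266.4, 166.5], 0.89)]
channel_mid side [([216.8, 188.8], 0.63)]
channel_mid wrist [([138.1, 52.4], 0.95)]
probe_mid scene [([95.6, 218.5], 0.7), ([145.4, 264.8], 0.65), ([66.4, 265.5], 0.6)]
probe_mid side [([342.9, 253.5], 0.78), ([369.1, 316.9], 0.66), ([308.2, 309.1], 0.5)]
probe_mid wrist []
probe_tip scene [([75.9, 282.5], 0.86), ([107.8, 240.2], 0.71), ([154.2, 285.1], 0.57)]
probe_tip side [([307.5, 326.0], 0.83), ([366.5, 338.3], 0.74), ([341.1, 269.8], 0.57)]
probe_tip wrist [([230.9, 334.0], 0.59)]
stand_mouth scene [([107.8, 252.0], 0.59)]
stand_mouth side [([337.5, 292.4], 0.85)]
stand_mouth wrist []
figurine scene [([315.1, 182.7], 0.83)]
figurine side [([339.0, 280.4], 0.6), ([234.0, 156.9], 0.57)]
figurine wrist []
speaker scene [([170.3, 340.8], 0.93)]
speaker side [([383.3, 246.4], 0.8)]
speaker wrist [([317.3, 347.4], 0.87)]
remote scene []
remote side []
remote wrist []
carton scene [([315.2, 181.3], 0.72), ([376.5, 164.5], 0.68)]
carton side [([184.9, 138.6], 0.61)]
carton wrist []
scene [ 1.0555 -0.3385  0.7353]
side [ 0.0416 -0.5341  0.8525]
wrist [0.6242 0.0773 0.3735]
{'t': 1.5, 'q': array([-0.1785,  0.5275,  1.4327,  0.    ,  1.1814, -0.1785]), 'qd': array([-0.001 ,  0.0003, -0.0003,  0.0007,  0.0013,  0.0009]), 'tau': array([  0.0007, -44.2319, -17.8415,  -0.0003,   0.0009,  -0.    ]), 'tcp_pos': array([0.625 , 0.0001, 0.2563]), 'tool_rot': array([ 0.7071,  0.7071,  0.    , -0.    ]), 'force': array([0.4521, 0.124 , 0.4279]), 'ft_torque': array([ 0.0343, -0.0066,  0.0117]), 'finger_gap': 1.000267942075985} 0.025
```

View pics/scene0.png

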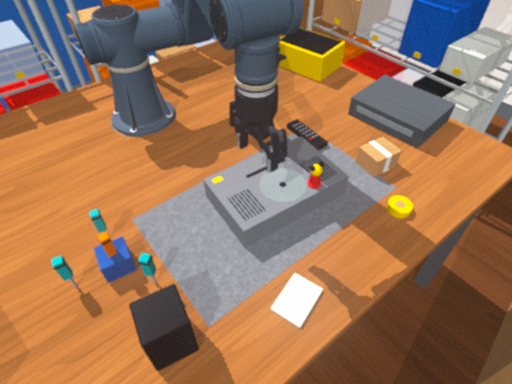

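View pics/side0.png

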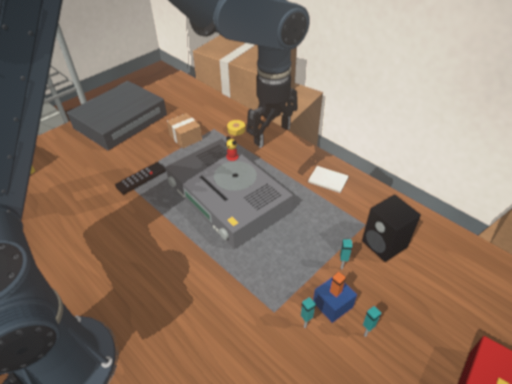

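View pics/wrist0.png

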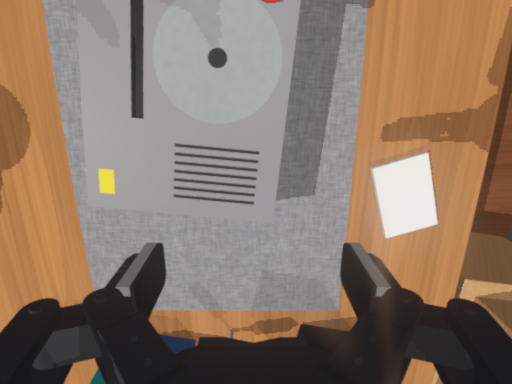

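```bash
cat > a.py <<'E'
from h import *
np.set_printoptions(precision=4,suppress=True)
S={n:snap(n) for n in ['scene','side']}
def orange(s):
    hsv=cv2.cvtColor(s['img'],cv2.COLOR_RGB2HSV);m=cv2.inRange(hsv,(5,190,150),(14,255,255))
    return m
def blue(s):
    hsv=cv2.cvtColor(s['img'],cv2.COLOR_RGB2HSV);return cv2.inRange(hsv,(108,130,60),(125,255,255))
def teal(s):
    hsv=cv2.cvtColor(s['img'],cv2.COLOR_RGB2HSV);return cv2.inRange(hsv,(82,130,60),(98,255,255))
box={'scene':(30,190,180,300),'side':(280,220,400,345)}
for n,s in S.items():
    x0,y0,x1,y1=box[n]
    for f in (orange,blue,teal):
        m=f(s);mm=np.zeros_like(m);mm[y0:y1,x0:x1]=m[y0:y1,x0:x1]
        c,l,st,ce=cv2.connectedComponentsWithStats(mm)
        print(n,f.__name__,[(st[i].tolist(),ce[i].round(1).tolist()) for i in range(1,c) if st[i][4]>20])
    cv2.imwrite('pics/crop_%s.png'%n,cv2.resize(cv2.cvtColor(s['img'][y0:y1,x0:x1],cv2.COLOR_RGB2BGR),None,fx=5,fy=5,interpolation=cv2.INTER_CUBIC))
a,b=S['scene'],S['side']
print('mouth',tri([(a,(107.8,252)),(b,(337.5,292.4))]))
for d in [(266.4,166.5),(95.6,218.5),(145.4,264.8),(66.4,265.5)]: print(atz(a,d,0.067),atz(a,d,.085))
print('side',[atz(b,d,.085) for d in [(342.9,253.5),(369.1,316.9),(308.2,309.1)]])
print('ch',tri([(a,(266.4,166.5)),(b,(216.8,188.8))]))
E
python3 a.py
```

```text
scene orange [([104, 242, 12, 14, 86], [109.5, 248.6])]
scene blue [([95, 238, 40, 43, 908], [115.0, 260.6])]
scene teal [([90, 210, 9, 8, 60], [94.0, 213.3]), ([94, 219, 11, 12, 87], [99.5, 224.4]), ([139, 254, 16, 22, 208], [146.5, 264.3]), ([52, 256, 12, 12, 93], [57.2, 261.5]), ([57, 266, 15, 14, 130], [64.5, 272.1])]
side orange []
side blue [([317, 281, 39, 39, 626], [336.1, 299.7])]
side teal [([344, 240, 8, 8, 52], [347.1, 243.3]), ([342, 250, 8, 10, 66], [345.1, 254.1]), ([303, 299, 12, 10, 75], [308.6, 303.6]), ([303, 309, 9, 11, 61], [306.7, 314.4]), ([365, 308, 15, 22, 187], [371.6, 317.8])]
mouth (array([ 0.4965, -0.3183,  0.0599]), [np.float64(0.0002944047865420457), np.float64(0.0002944047865421479)])
[0.512  0.1216 0.067 ] [0.5266 0.1092 0.085 ]
[ 0.3952 -0.3034  0.067 ] [ 0.413  -0.3043  0.085 ]
[ 0.5833 -0.2703  0.067 ] [ 0.596  -0.2721  0.085 ]
[ 0.4796 -0.3995  0.067 ] [ 0.4951 -0.3978  0.085 ]
side [array([ 0.5716, -0.2731,  0.085 ]), array([ 0.4812, -0.4037,  0.085 ]), array([ 0.4092, -0.3054,  0.085 ])]
ch (array([0.5202, 0.1099, 0.0726]), [np.float64(0.006471336561906468), np.float64(0.006471336561906432)])
```

View pics/crop_scene.png

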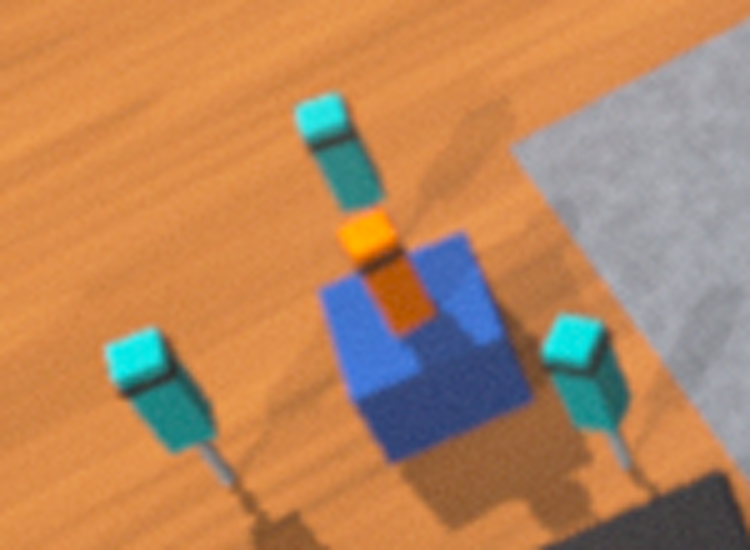

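View pics/crop_side.png

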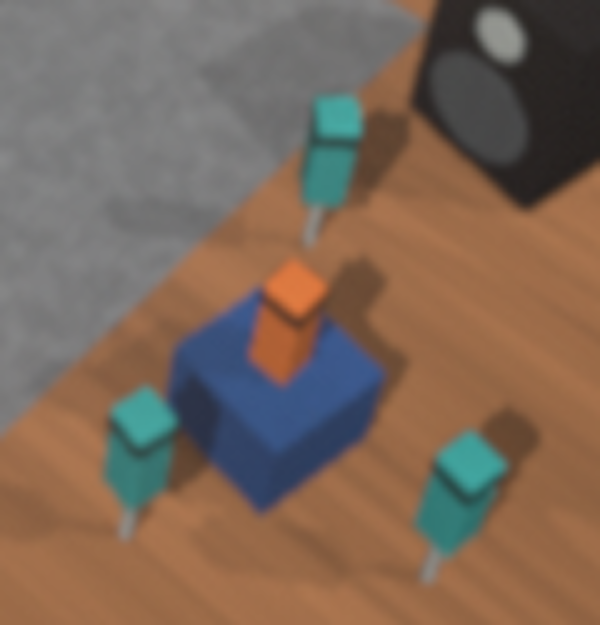

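```bash
cat > b.py <<'E'
from h import *
np.set_printoptions(precision=4,suppress=True)
a=snap('scene');b=snap('side');w=snap('wrist')
A=lambda p:np.array(p)/5+(30,190)-.4
B=lambda p:np.array(p)/5+(280,220)-.4
print('top',tri([(a,A((370,235))),(b,B((297,290)))]),atz(a,A((370,235)),.115),atz(b,B((297,290)),.115))
for p in [(320,290),(465,235),(505,347),(355,402)]: print('st',atz(a,A(p),.055))
for p in [(175,350),(385,375),(270,453)]: print('st side',atz(b,B(p),.055))
for p,q in [((320,113),(470,465-330)),]: pass
for p,q in [((320,113),(143,415)),((135,350),(470,465)),((575,340),(338,115))]: print('decoy',tri([(a,A(p)),(b,B(q))]))
# handle top corners
for p in [(368,205),(398,240),(372,263),(338,232)]: print('h',atz(a,A(p),.115))
for p in [(293,258),(328,290),(298,322),(264,290)]: print('hs',atz(b,B(p),.115))
# channel in wrist: left/right edges
for p in [(130.5,10),(143,10),(131.5,100),(144,100),(132,118),(144.5,118)]: print('ch',atz(w,p,.07))
for p in [(90,206),(272,221),(78,10)]: print('radio',atz(w,p,.07))
r=np.array(w['world_from_camera']); print(r)
print('spk',atz(a,(170.3,340.8),0),'fig',atz(a,(315.1,182.7),.07))
E
python3 b.py
```

```text
top (array([ 0.4973, -0.3123,  0.1115]), [np.float64(0.0008152699737812881), np.float64(0.0008152699737812323)]) [ 0.5002 -0.3117  0.115 ] [ 0.4952 -0.3142  0.115 ]
st [ 0.4614 -0.3382  0.055 ]
st [ 0.474  -0.2755  0.055 ]
st [ 0.5412 -0.2873  0.055 ]
st [ 0.5262 -0.3484  0.055 ]
st side [ 0.4698 -0.2765  0.055 ]
st side [ 0.5238 -0.3496  0.055 ]
st side [ 0.459  -0.3365  0.055 ]
decoy (array([ 0.4112, -0.3018,  0.1039]), [np.float64(4.6014647814235107e-05), np.float64(4.601464781434959e-05)])
decoy (array([ 0.4846, -0.4073,  0.1032]), [np.float64(0.0006392782878734654), np.float64(0.0006392782878733533)])
decoy (array([ 0.5916, -0.2675,  0.1018]), [np.float64(0.00013912836239741275), np.float64(0.0001391283623973531)])
h [ 0.4847 -0.3061  0.115 ]
h [ 0.51   -0.3037  0.115 ]
h [ 0.5143 -0.3166  0.115 ]
h [ 0.4903 -0.3214  0.115 ]
hs [ 0.5068 -0.3035  0.115 ]
hs [ 0.5042 -0.3234  0.115 ]
hs [ 0.483  -0.3237  0.115 ]
hs [ 0.4856 -0.3044  0.115 ]
ch [0.5145 0.149  0.07  ]
ch [0.5259 0.1488 0.07  ]
ch [0.5072 0.0703 0.07  ]
ch [0.5194 0.0702 0.07  ]
ch [0.5058 0.0532 0.07  ]
ch [0.5182 0.0531 0.07  ]
radio [ 0.4489 -0.0396  0.07  ]
radio [ 0.6457 -0.0566  0.07  ]
radio [0.4663 0.15   0.07  ]
[[ 1.      0.0006  0.0004  0.6245]
 [ 0.0007 -0.9536 -0.3012  0.0773]
 [ 0.0002  0.3012 -0.9536  0.3744]
 [ 0.      0.      0.      1.    ]]
spk [ 0.7258 -0.3042  0.    ] fig [0.6396 0.1771 0.07  ]
```

Request:
play_rows --steps '[[[-0.0522,-0.0212,0,0,0,0],[-0.0522,-0.0212,0,0,0,0],[-0.0522,-0.0212,0,0,0,0],[-0.0522,-0.0212,0,0,0,0],[-0.0522,-0.0212,0,0,0,0],[-0.0522,-0.0212,0,0,0,0],[0,0,0,0,0,10],[0,0,0,0,0,10],[0,0,0,0,0,10],[0,0,0,0,0,10]]]' --fingers 0.6

```text
t: 3.0
tcp_pos: [0.4977, -0.3133, 0.2563]
tool_rot: [0.908, 0.42, 0.0, 0.0]
force: [0.3, 0.6, 0.2]
finger_gap: 0.598
```

Request:
play_rows --steps '[[[0,0,0,0,0,10],[0,0,0,0,0,10],[0,0,0,0,0,10],[0,0,0,0,0,10],[0,0,0,0,0,10],[0,0,0,0,0,0]]]'

```text
t: 3.75
tcp_pos: [0.4978, -0.3132, 0.2564]
tool_rot: [1.0, 0.001, 0.0, 0.0]
force: [-0.2, -0.1, -0.3]
finger_gap: 0.596
```

```bash
cat > c.py <<'E'
from h import *
np.set_printoptions(precision=4,suppress=True)
w=snap('wrist','w1.png');s=manip.sense();print(s['t'],s['tcp_pos'],s['tool_rot'],s['force'],s['finger_gap'])
print(np.array(w['world_from_camera']))
E
python3 c.py
```

```text
3.8 [ 0.4978 -0.3132  0.2563] [1.     0.0015 0.     0.    ] [ 0.1185 -0.2188  0.1857] 0.6012220951939459
[[ 0.0027 -0.9536 -0.301   0.5744]
 [-1.     -0.0026 -0.0008 -0.3129]
 [-0.      0.301  -0.9536  0.3744]
 [ 0.      0.      0.      1.    ]]
```

View pics/w1.png

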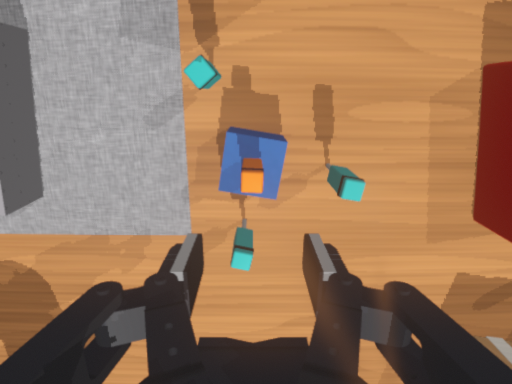

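```bash
cat > d.py <<'E'
from h import *
np.set_printoptions(precision=4,suppress=True)
w=snap('wrist')
x0,y0,x1,y1=205,115,305,215
cv2.imwrite('pics/w1c.png',cv2.resize(cv2.cvtColor(w['img'][y0:y1,x0:x1],cv2.COLOR_RGB2BGR),None,fx=6,fy=6,interpolation=cv2.INTER_CUBIC))
hsv=cv2.cvtColor(w['img'],cv2.COLOR_RGB2HSV)[y0:y1,x0:x1]
m=cv2.inRange(hsv,(3,200,225),(17,255,255))
c,_=cv2.findContours(m,cv2.RETR_EXTERNAL,cv2.CHAIN_APPROX_NONE);c=max(c,key=cv2.contourArea)
r=cv2.minAreaRect(c);print(r)
p=cv2.boxPoints(r)+(x0,y0);P=np.array([atz(w,q,.115) for q in p]);print(P,P.mean(0),np.diff(P,axis=0))
m=cv2.inRange(hsv,(105,120,40),(125,255,255))
c,_=cv2.findContours(m,cv2.RETR_EXTERNAL,cv2.CHAIN_APPROX_NONE);c=max(c,key=cv2.contourArea)
p=cv2.boxPoints(cv2.minAreaRect(c))+(x0,y0);P=np.array([atz(w,q,.055) for q in p]);print(P,P.mean(0),np.diff(P,axis=0))
print([ (d['point'],d['score']) for d in manip.pinpoint('probe_mid',w)])
print([ (atz(w,d['point'],.085)) for d in manip.pinpoint('probe_mid',w)])
E
python3 d.py
```

```text
Traceback (most recent call last):
  File "d.py", line 8, in <module>
    c,_=cv2.findContours(m,cv2.RETR_EXTERNAL,cv2.CHAIN_APPROX_NONE);c=max(c,key=cv2.contourArea)
                                                                      ~~~^^^^^^^^^^^^^^^^^^^^^^^
ValueError: max() iterable argument is empty
```

View pics/w1c.png

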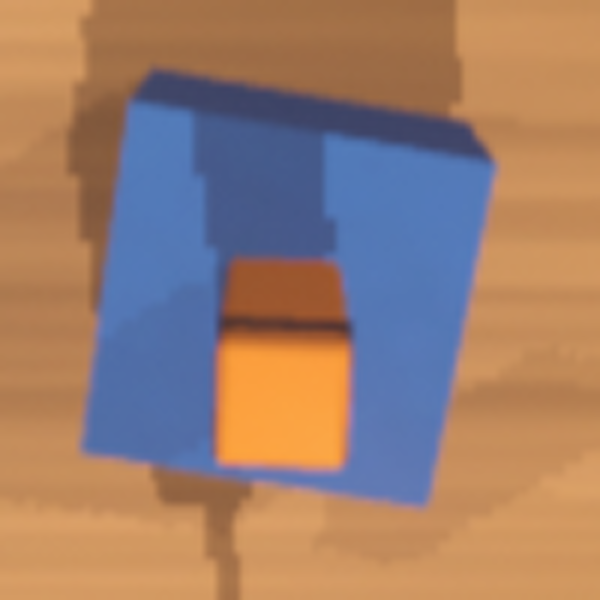

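```bash
cat > e.py <<'E'
from h import *
np.set_printoptions(precision=4,suppress=True)
w=snap('wrist')
f=lambda p:np.array(p)/6+(205,115)-.42
for C,z in (([(220,330),(352,336),(345,470),(215,465)],.115),([(130,100),(495,162),(428,507),(82,452)],.055)):
    P=np.array([atz(w,f(q),z) for q in C]);print(P,P.mean(0))
    d=np.diff(P[:,:2],axis=0);print(np.linalg.norm(d,axis=1),np.degrees(np.arctan2(d[:,1],d[:,0])))
bl=[atz(w,f(q),.055) for q in [(225,258),(338,260)]];print('base back edge',bl)
E
python3 e.py
```

```text
[[ 0.5093 -0.303   0.115 ]
 [ 0.5085 -0.3223  0.115 ]
 [ 0.4878 -0.3215  0.115 ]
 [ 0.4885 -0.3021  0.115 ]] [ 0.4985 -0.3122  0.115 ]
[0.0193 0.0207 0.0195] [-92.4839 177.8868  87.8767]
[[ 0.5353 -0.2854  0.055 ]
 [ 0.5247 -0.3491  0.055 ]
 [ 0.4606 -0.339   0.055 ]
 [ 0.4711 -0.2752  0.055 ]] [ 0.4979 -0.3122  0.055 ]
[0.0646 0.0649 0.0647] [-99.4068 171.0745  80.6622]
base back edge [array([ 0.5074, -0.3017,  0.055 ]), array([ 0.5071, -0.3218,  0.055 ])]
```

Request:
play_rows --steps '[[[0,-0.001,0.03,0,0,2.2],[0,0,0.04,0,0,0],[0,0,0.04,0,0,0],[0,0,0.03,0,0,0],[0,0,0.018,0,0,0],[0,0,0,0,0,0],[0,0,0,0,0,0]]]'

```text
t: 4.78
tcp_pos: [0.4985, -0.3128, 0.0994]
tool_rot: [1.0, -0.019, 0.001, 0.001]
force: [-0.1, 0.4, 0.4]
finger_gap: 0.601
```

Request:
play_rows --steps '[[[0,0,0,0,0,0],[0,0,0,0,0,0],[0,0,0,0,0,0],[0,0,0,0,0,0],[0,0,0,0,0,0],[0,0,0,0,0,0]]]' --fingers 0.0 --squeeze 80

```text
t: 5.52
tcp_pos: [0.4984, -0.3127, 0.0996]
tool_rot: [1.0, -0.019, 0.001, 0.001]
force: [-1.5, 0.5, 6.2]
finger_gap: 0.222
```

```bash
cat > c2.py <<'E'
from h import *
import sys
np.set_printoptions(precision=4,suppress=True)
n=sys.argv[1]
w=snap('wrist','w%s.png'%n);snap('side','s%s.png'%n);s=manip.sense();print(s['t'],s['tcp_pos'],s['tool_rot'],s['force'],s['ft_torque'],s['finger_gap'])
E
python3 c2.py 2
```

```text
5.625 [ 0.4984 -0.3127  0.0996] [ 0.9998 -0.0191  0.0009  0.0008] [0.6635 0.5863 5.3257] [0.0771 0.0761 0.0145] 0.22260584145109363
```

View pics/w2.png

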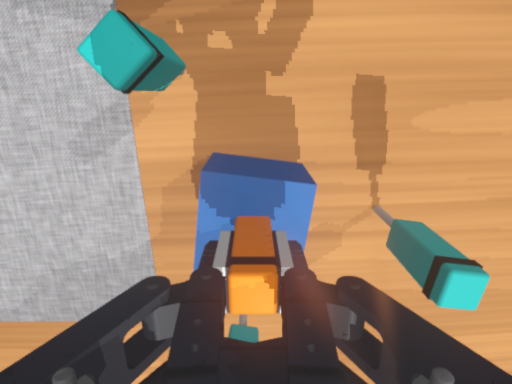

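Request:
play_rows --steps '[[[0,0,-0.01,0,0,0],[0,0,-0.02,0,0,0],[0,0,-0.04,0,0,0],[0,0,-0.05,0,0,0],[0,0,-0.05,0,0,0],[0,0,-0.01,0,0,0],[0,0,0,0,0,0]]]'

```text
t: 6.5
tcp_pos: [0.4975, -0.3119, 0.2786]
tool_rot: [1.0, -0.019, 0.0, 0.0]
force: [-0.0, 0.4, -0.1]
finger_gap: 0.225
```

```bash
python3 c2.py 3
```

```text
6.6 [ 0.4968 -0.3113  0.2765] [ 0.9998 -0.0193 -0.0015 -0.0014] [-0.0726 -0.1988 -0.3788] [-0.0227  0.0342  0.0692] 0.22651019524679653
```

View pics/s3.png

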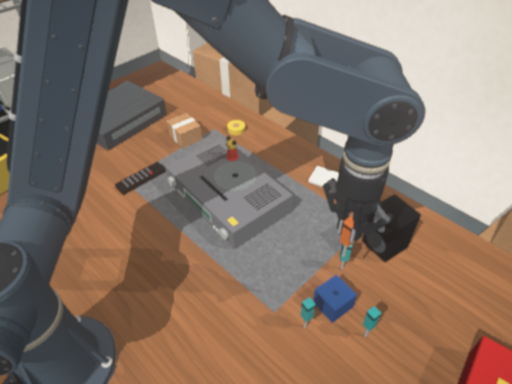

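View pics/w3.png

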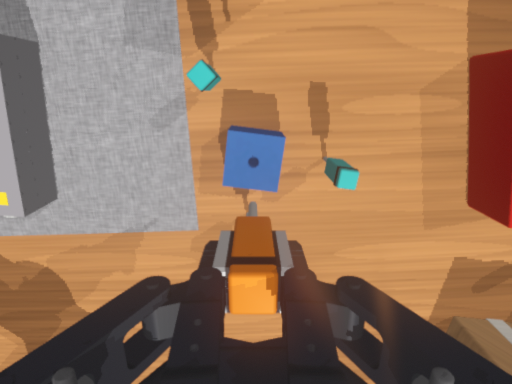

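Request:
play_rows --steps '[[[0.0002,-0.047,0,0,0,0],[0.0002,-0.047,0,0,0,0],[0.0002,-0.047,0,0,0,0],[0.0002,-0.047,0,0,0,0],[0.0002,-0.047,0,0,0,0],[0.0002,-0.047,0,0,0,0],[0.0002,-0.047,0,0,0,0],[0.0002,-0.047,0,0,0,0],[0,0,0.025,0,0,2.8],[0,0,0,0,0,0]]]'

```text
t: 7.85
tcp_pos: [0.5113, 0.0643, 0.2501]
tool_rot: [0.999, -0.043, -0.004, -0.0]
force: [-1.1, -0.3, -1.1]
finger_gap: 0.227
```

```bash
python3 c2.py 4; python3 - <<'E'
import cv2
i=cv2.imread('pics/w4.png');cv2.imwrite('pics/w4c.png',cv2.resize(i[60:240,100:400],None,fx=2.6,fy=2.6,interpolation=cv2.INTER_CUBIC))
E
```

```text
7.95 [0.5133 0.0632 0.2523] [ 0.9991 -0.0434 -0.0015 -0.    ] [ 0.6232  0.3984 -0.9427] [ 0.0257 -0.0282 -0.0273] 0.22226176196826838
```

View pics/w4.png

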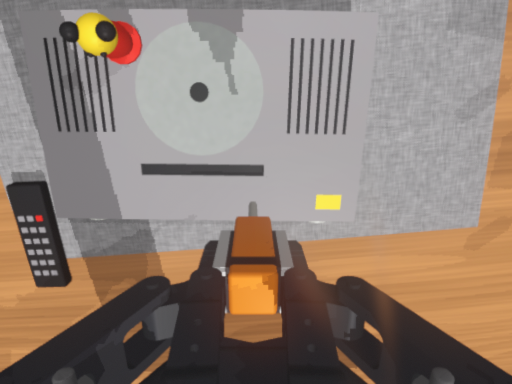

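View pics/w4c.png

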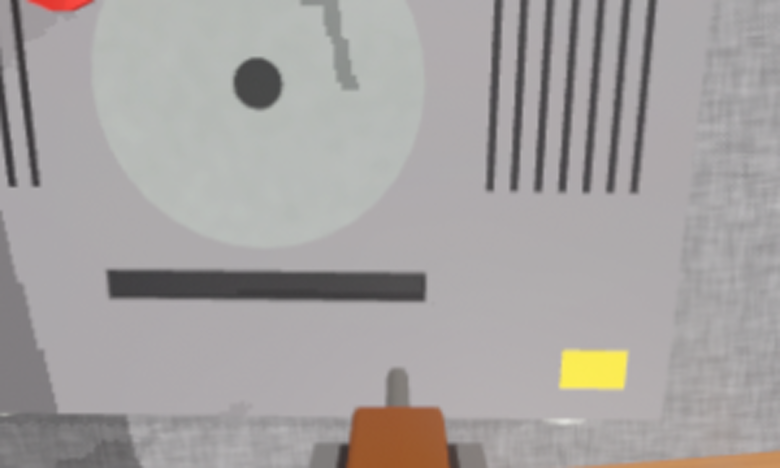

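```bash
cat > f.py <<'E'
from h import *
np.set_printoptions(precision=4,suppress=True)
w=snap('wrist');s=manip.sense();print(s['tcp_pos'],s['tool_rot'])
f=lambda p:np.array(p)/2.6+(100,60)-.3
P=np.array([atz(w,f(q),.07) for q in [(108,270),(426,273),(426,300),(109,298)]]);c=P.mean(0);print(P,c,'len',np.linalg.norm(P[0]-P[1]),np.linalg.norm(P[1]-P[2]))
d=P[0]-P[1]+P[3]-P[2];print('yaw',np.degrees(np.arctan2(-d[0],d[1])))
print('tip',atz(w,f((397,373)),s['tcp_pos'][2]-.0896+.003),'tcp',s['tcp_pos'])
from scipy.spatial.transform import Rotation as R
r=R.from_quat(s['tool_rot']).as_matrix();print(r)
u=d/np.linalg.norm(d)
T=c-45*0-u*.05; print('start',T,'tool delta',r.T@(np.array([T[0],T[1],0])-np.array([*s['tcp_pos'][:2],0])))
print([(d['point'],atz(w,d['point'],.067)) for d in manip.pinpoint('channel_mid',w)])
E
python3 f.py
```

```text
[0.5138 0.063  0.253 ] [ 0.999  -0.0438 -0.0006 -0.    ]
[[0.5301 0.1753 0.07  ]
 [0.5181 0.0519 0.07  ]
 [0.5073 0.0527 0.07  ]
 [0.5189 0.1772 0.07  ]] [0.5186 0.1143 0.07  ] len 0.1240024913104308 0.010866794982727836
yaw -5.451175769855088
tip [0.5138 0.0635 0.1664] tcp [0.5138 0.063  0.253 ]
[[ 0.9962 -0.0874 -0.0011]
 [-0.0874 -0.9962  0.0001]
 [-0.0011  0.     -1.    ]]
start [0.5139 0.0645 0.07  ] tool delta [-0.0001 -0.0015  0.    ]
[([203.5, 174.9], array([0.512 , 0.1144, 0.067 ]))]
```

Request:
play_rows --steps '[[[0,-0.0015,0.03,0,0,0],[0,0,0.03,0,0,0],[0,0,0.015,0,0,0],[0,0,0.01,0,0,0],[0,0,0,0,0,0],[0,0,0,0,0,0],[0,0,0,0,0,0]]]'

```text
t: 8.93
tcp_pos: [0.5145, 0.065, 0.1691]
tool_rot: [0.999, -0.044, 0.001, 0.0]
force: [0.6, 0.7, -0.2]
finger_gap: 0.222
```

```bash
python3 c2.py 5; python3 - <<'E'
import cv2
i=cv2.imread('pics/w5.png');cv2.imwrite('pics/w5c.png',cv2.resize(i[120:270,150:350],None,fx=4,fy=4,interpolation=cv2.INTER_CUBIC))
E
```

```text
9.025 [0.5143 0.065  0.1689] [ 0.9991 -0.0435  0.0006  0.    ] [-0.4504  0.4607 -0.3409] [-0.0035  0.032  -0.033 ] 0.22497948645822924
```

View pics/w5c.png

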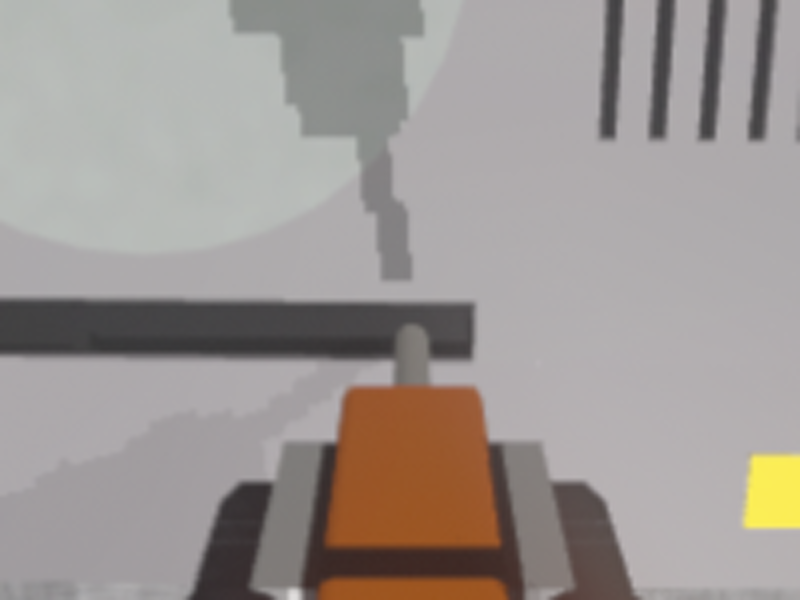

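Request:
play_rows --steps '[[[0,0,0.003,0,0,0],[0,0,0.003,0,0,0],[0,0,0.002,0,0,0],[0,0,0.001,0,0,0],[0,0,0.001,0,0,0],[0,0,0,0,0,0]]]'

```text
t: 9.78
tcp_pos: [0.5139, 0.065, 0.1582]
tool_rot: [0.999, -0.044, -0.0, 0.0]
force: [0.4, 0.3, -0.5]
finger_gap: 0.22
```

Request:
play_rows --steps '[[[0,0,0.0005,0,0,0],[0,0,0.0005,0,0,0],[0,0,0.0005,0,0,0],[0,0,0,0,0,0],[0,0,0,0,0,0]]]'

```text
t: 10.4
tcp_pos: [0.5139, 0.065, 0.1568]
tool_rot: [0.999, -0.044, -0.0, 0.0]
force: [-0.1, 1.1, -1.2]
finger_gap: 0.228
```

Request:
play_rows --steps '[[[0,0,0.0005,0,0,0],[0,0,0.0005,0,0,0],[0,0,0,0,0,0],[0,0,0,0,0,0]]]'

```text
t: 10.9
tcp_pos: [0.514, 0.065, 0.1561]
tool_rot: [0.999, -0.044, 0.0, 0.0]
force: [-1.3, 0.3, 2.0]
finger_gap: 0.222
```

Request:
play_rows --steps '[[[0,0,0.0005,0,0,0],[0,0,0.0003,0,0,0],[0,0,0,0,0,0],[0,0,0,0,0,0]]]'

```text
t: 11.4
tcp_pos: [0.5141, 0.065, 0.1558]
tool_rot: [0.999, -0.044, 0.0, 0.0]
force: [-1.8, 0.5, 7.3]
finger_gap: 0.227
```

Request:
play_rows --steps '[[[0,-0.001,-0.0002,0,0,0],[0,-0.001,0,0,0,0],[0,-0.001,0,0,0,0],[0,-0.001,0,0,0,0],[0,-0.001,0,0,0,0],[0,-0.001,0,0,0,0],[0,-0.001,0,0,0,0],[0,-0.001,0,0,0,0]]]'

```text
t: 12.4
tcp_pos: [0.5154, 0.0717, 0.1559]
tool_rot: [0.999, -0.043, 0.001, 0.001]
force: [-1.2, -3.3, 6.0]
finger_gap: 0.227
```

Request:
play_rows --steps '[[[0,-0.001,0,0,0,0],[0,-0.001,0,0,0,0],[0,-0.001,0,0,0,0],[0,-0.001,0,0,0,0],[0,-0.001,0,0,0,0],[0,-0.001,0,0,0,0],[0,-0.001,0,0,0,0],[0,-0.001,0,0,0,0]]]'

```text
t: 13.4
tcp_pos: [0.5162, 0.0796, 0.1559]
tool_rot: [0.999, -0.043, 0.001, 0.001]
force: [-0.3, -4.3, 5.2]
finger_gap: 0.228
```

Request:
play_rows --steps '[[[-0.0003,-0.001,0,0,0,0],[-0.0002,-0.001,0,0,0,0],[0,-0.001,0,0,0,0],[0,-0.001,0,0,0,0],[0,-0.001,0,0,0,0],[0,-0.001,0,0,0,0],[0,-0.001,0,0,0,0],[0,-0.001,0,0,0,0]]]'

```text
t: 14.4
tcp_pos: [0.5165, 0.0877, 0.1559]
tool_rot: [0.999, -0.043, 0.001, 0.001]
force: [-0.6, -4.2, 5.6]
finger_gap: 0.223
```

Request:
play_rows --steps '[[[0,-0.001,0,0,0,0],[0,-0.001,0,0,0,0],[0,-0.001,0,0,0,0],[0,-0.001,0,0,0,0],[0,-0.001,0,0,0,0],[0,-0.001,0,0,0,0],[0,-0.001,0,0,0,0],[0,-0.001,0,0,0,0]]]'

```text
t: 15.4
tcp_pos: [0.5172, 0.0957, 0.1559]
tool_rot: [0.999, -0.043, 0.001, 0.001]
force: [-0.1, -3.2, 4.9]
finger_gap: 0.227
```

Request:
play_rows --steps '[[[0,-0.001,0,0,0,0],[0,-0.001,0,0,0,0],[0,-0.001,0,0,0,0],[0,-0.001,0,0,0,0],[0,-0.001,0,0,0,0],[0,-0.001,0,0,0,0],[0,-0.001,0,0,0,0],[0,-0.001,0,0,0,0]]]'

```text
t: 16.4
tcp_pos: [0.5178, 0.1037, 0.1559]
tool_rot: [0.999, -0.043, 0.001, 0.001]
force: [1.0, -4.6, 5.7]
finger_gap: 0.225
```

Request:
play_rows --steps '[[[0,-0.001,0,0,0,0],[0,-0.001,0,0,0,0],[0,-0.001,0,0,0,0],[0,-0.001,0,0,0,0],[0,-0.001,0,0,0,0],[0,-0.001,0,0,0,0],[0,-0.001,0,0,0,0],[0,-0.001,0,0,0,0]]]'

```text
t: 17.4
tcp_pos: [0.5185, 0.1116, 0.1559]
tool_rot: [0.999, -0.043, 0.001, 0.001]
force: [-0.4, -3.4, 5.6]
finger_gap: 0.224
```

Request:
play_rows --steps '[[[0,-0.001,0,0,0,0],[0,-0.001,0,0,0,0],[0,-0.001,0,0,0,0],[0,-0.001,0,0,0,0],[0,-0.001,0,0,0,0],[0,-0.001,0,0,0,0],[0,-0.001,0,0,0,0],[0,-0.001,0,0,0,0]]]'

```text
t: 18.4
tcp_pos: [0.5192, 0.1196, 0.1559]
tool_rot: [0.999, -0.043, 0.001, 0.001]
force: [-0.7, -5.1, 4.6]
finger_gap: 0.225
```

Request:
play_rows --steps '[[[0,-0.001,0,0,0,0],[0,-0.001,0,0,0,0],[0,-0.001,0,0,0,0],[0,-0.001,0,0,0,0],[0,-0.001,0,0,0,0],[0,-0.001,0,0,0,0],[0,-0.001,0,0,0,0],[0,-0.001,0,0,0,0]]]'

```text
t: 19.4
tcp_pos: [0.5198, 0.1275, 0.1559]
tool_rot: [0.999, -0.043, 0.001, 0.001]
force: [0.2, -3.7, 5.3]
finger_gap: 0.226
```

Request:
play_rows --steps '[[[0,-0.001,0,0,0,0],[0,-0.001,0,0,0,0],[0,-0.001,0,0,0,0],[0,-0.001,0,0,0,0],[0,-0.001,0,0,0,0],[0,-0.001,0,0,0,0],[0,-0.001,0,0,0,0],[0,-0.001,0,0,0,0]]]'

```text
t: 20.4
tcp_pos: [0.5205, 0.1355, 0.1559]
tool_rot: [0.999, -0.043, 0.001, 0.001]
force: [-0.9, -3.9, 5.9]
finger_gap: 0.225
```

Request:
play_rows --steps '[[[0,-0.001,0,0,0,0],[0,-0.001,0,0,0,0],[0,-0.001,0,0,0,0],[0,-0.001,0,0,0,0],[0,-0.001,0,0,0,0],[0,-0.001,0,0,0,0],[0,-0.001,0,0,0,0],[0,-0.001,0,0,0,0]]]'

```text
t: 21.4
tcp_pos: [0.5201, 0.1448, 0.155]
tool_rot: [0.999, -0.044, -0.0, 0.0]
force: [0.6, -2.1, 1.3]
finger_gap: 0.225
```

Request:
play_rows --steps '[[[0,0,0.0005,0,0,0],[0,-0.0005,0.0005,0,0,0],[0,-0.0005,0.0005,0,0,0],[0,-0.0005,0.0005,0,0,0],[0,0,0,0,0,0],[0,0,0,0,0,0]]]'

```text
t: 22.15
tcp_pos: [0.5205, 0.1463, 0.1532]
tool_rot: [0.999, -0.044, -0.0, -0.0]
force: [-0.3, -0.4, 1.8]
finger_gap: 0.226
```

Request:
play_rows --steps '[[[0,-0.001,0,0,0,0],[0,-0.001,0,0,0,0],[0,-0.001,0,0,0,0],[0,0,0,0,0,0]]]'

```text
t: 22.65
tcp_pos: [0.5209, 0.1489, 0.1533]
tool_rot: [0.999, -0.043, 0.0, 0.0]
force: [-0.5, -3.8, 0.7]
finger_gap: 0.224
```

Request:
play_rows --steps '[[[0,0.001,0,0,0,0],[0,0.001,0.0005,0,0,0],[0,0.0005,0.001,0,0,0],[0,0,0.001,0,0,0],[0,0,0.001,0,0,0],[0,0,0.001,0,0,0],[0,0,0,0,0,0]]]'

```text
t: 23.52
tcp_pos: [0.5207, 0.1468, 0.1487]
tool_rot: [0.999, -0.044, 0.0, -0.0]
force: [-0.4, 2.1, 2.8]
finger_gap: 0.224
```

Request:
play_rows --steps '[[[0,0,0.001,0,0,0],[0,0,0.001,0,0,0],[0,0,0.001,0,0,0],[0,0,0.001,0,0,0],[0,0,0.0005,0,0,0],[0,0,0,0,0,0],[0,0,0,0,0,0]]]'

```text
t: 24.4
tcp_pos: [0.5206, 0.1467, 0.1442]
tool_rot: [0.999, -0.044, 0.0, 0.0]
force: [1.1, 1.9, 2.9]
finger_gap: 0.227
```

Request:
play_rows --steps '[[[0,0,0.0005,0,0,0],[0,0,0.0003,0,0,0],[0,0,0.0002,0,0,0],[0,0,0,0,0,0],[0,0,0,0,0,0],[0,0,0,0,0,0],[0,0,0,0,0,0],[0,0,0,0,0,0],[0,0,0,0,0,0],[0,0,0,0,0,0]]]'

```text
t: 25.65
tcp_pos: [0.5207, 0.1467, 0.1438]
tool_rot: [0.999, -0.044, 0.0, -0.0]
force: [-0.3, 1.8, 6.5]
finger_gap: 0.223
```

Request:
play_rows --steps '[[[0,0,0,0,0,0],[0,0,0,0,0,0],[0,0,0,0,0,0],[0,0,0,0,0,0],[0,0,0,0,0,0]]]'

```text
t: 26.28
tcp_pos: [0.5208, 0.1467, 0.1438]
tool_rot: [0.999, -0.044, 0.0, -0.0]
force: [0.4, 2.3, 6.1]
finger_gap: 0.223
```

Request:
play_rows --steps '[[[0,0,-0.005,0,0,0],[0,0,-0.01,0,0,0],[0,0,-0.02,0,0,0],[0,0,-0.04,0,0,0],[0,0,-0.04,0,0,0],[0,0,-0.018,0,0,-2.8],[0,0,0,0,0,0],[0,0,0,0,0,0]]]'

```text
t: 27.28
tcp_pos: [0.5194, 0.1465, 0.2751]
tool_rot: [1.0, -0.02, -0.002, 0.0]
force: [-0.8, -0.4, -1.1]
finger_gap: 0.226
```

```bash
python3 c2.py 6; python3 - <<'E'
from h import *
from scipy.spatial.transform import Rotation as R
s=manip.sense();r=R.from_quat(s['tool_rot']).as_matrix();print(s['tcp_pos'],r)
print(r.T@(np.array([.4984,-.3127,s['tcp_pos'][2]])-s['tcp_pos']))
E
```

```text
27.375 [0.5196 0.1465 0.2748] [ 0.9998 -0.0195 -0.0017  0.0002] [ 0.1334  0.7628 -0.7382] [ 0.0202  0.0702 -0.0165] 0.2249442298808283
[0.51955818 0.1465373  0.27475634] [[ 9.99236454e-01 -3.89140611e-02 -3.49345155e-03]
 [-3.89155331e-02 -9.99242441e-01 -3.54344705e-04]
 [-3.47701606e-03  4.90023676e-04 -9.99993835e-01]]
[-3.27056370e-03  4.59712752e-01  2.36643394e-04]
```

View pics/w6.png

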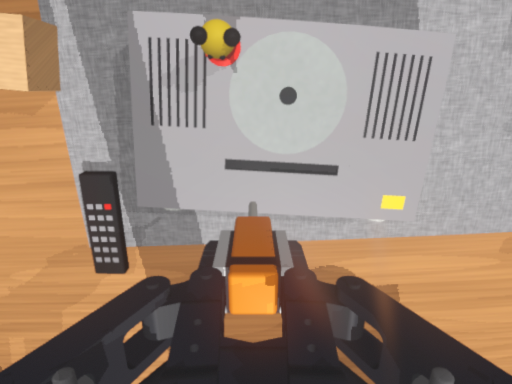

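Request:
play_rows --steps '[[[-0.0003,0.046,0,0,0,0],[-0.0003,0.046,0,0,0,0],[-0.0003,0.046,0,0,0,0],[-0.0003,0.046,0,0,0,0],[-0.0003,0.046,0,0,0,0],[-0.0003,0.046,0,0,0,0],[-0.0003,0.046,0,0,0,0],[-0.0003,0.046,0,0,0,0],[-0.0003,0.046,0,0,0,0],[-0.0003,0.0457,0,0,0,0]]]'

```text
t: 28.62
tcp_pos: [0.4993, -0.3137, 0.2748]
tool_rot: [1.0, -0.019, -0.001, -0.001]
force: [0.8, -0.1, -0.4]
finger_gap: 0.227
```

Request:
play_rows --steps '[[[0,0,0.05,0,0,0],[0,0,0.03,0,0,0],[0,0,0.02,0,0,0],[0,0,0,0,0,0],[0,0,0,0,0,0],[0,0,0,0,0,0]]]'

```text
t: 29.38
tcp_pos: [0.5005, -0.3129, 0.1772]
tool_rot: [1.0, -0.019, 0.001, 0.001]
force: [0.3, -0.3, -0.5]
finger_gap: 0.226
```

```bash
python3 c2.py 7; python3 - <<'E'
import cv2
i=cv2.imread('pics/w7.png');cv2.imwrite('pics/w7c.png',cv2.resize(i[120:270,150:350],None,fx=4,fy=4,interpolation=cv2.INTER_CUBIC))
E
```

```text
29.475 [ 0.5004 -0.3128  0.1772] [ 0.9998 -0.0191  0.0007  0.0007] [-0.3457  1.1589 -0.7203] [-0.0152  0.0126 -0.0322] 0.2248626135470024
```

View pics/w7c.png

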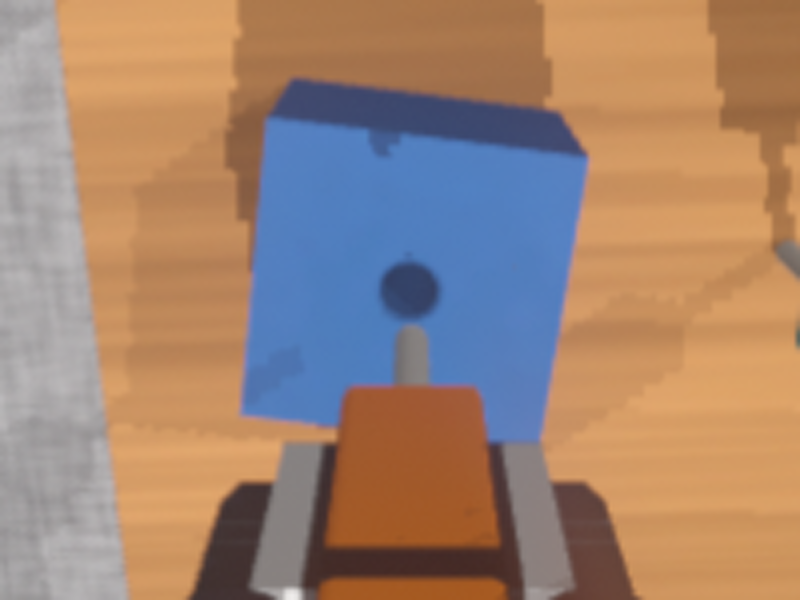

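```bash
python3 - <<'E'
from h import *
from scipy.spatial.transform import Rotation as R
np.set_printoptions(precision=4,suppress=True)
w=snap('wrist');s=manip.sense();r=R.from_quat(s['tool_rot']).as_matrix();print(s['tcp_pos'],r)
h=atz(w,np.array((410,290))/4+(150,120)-.37,.055);print('hole',h)
t=s['tcp_pos']+r[:,2]*.0896;print('tip',t,'seen tip',atz(w,np.array((411,328))/4+(150,120)-.37,t[2]+.003))
print('delta tool',r.T@(np.array([h[0]-t[0],h[1]-t[1],0])))
print([atz(w,d['point'],.055) for d in manip.pinpoint('stand_mouth',w)])
E
```

```text
[ 0.5003 -0.3128  0.1771] [[ 0.9993 -0.0383  0.0012]
 [-0.0383 -0.9993 -0.0012]
 [ 0.0013  0.0011 -1.    ]]
hole [ 0.4976 -0.3123  0.055 ]
tip [ 0.5004 -0.3129  0.0875] seen tip [ 0.5022 -0.3127  0.0905]
delta tool [-0.0028 -0.0005 -0.    ]
[array([ 0.5004, -0.3145,  0.055 ])]
```

Request:
play_rows --steps '[[[-0.0022,-0.0002,0,0,0,0],[0,0,0,0,0,0],[0,0,0.012,0,0,0],[0,0,0.012,0,0,0],[0,0,0.005,0,0,0],[0,0,0.004,0,0,0],[0,0,0.004,0,0,0],[0,0,0.003,0,0,0],[0,0,0,0,0,0],[0,0,0,0,0,0]]]'

```text
t: 30.82
tcp_pos: [0.4979, -0.3124, 0.1364]
tool_rot: [1.0, -0.019, 0.0, 0.0]
force: [0.2, -0.4, 0.1]
finger_gap: 0.221
```

Request:
play_rows --steps '[[[0,0,0.008,0,0,0],[0,0,0.008,0,0,0],[0,0,0.008,0,0,0],[0,0,0.006,0,0,0],[0,0,0.004,0,0,0],[0,0,0.001,0,0,0],[0,0,0.001,0,0,0],[0,0,0,0,0,0],[0,0,0,0,0,0],[0,0,0,0,0,0]]]'

```text
t: 32.08
tcp_pos: [0.4978, -0.3123, 0.1004]
tool_rot: [1.0, -0.019, 0.0, 0.0]
force: [0.3, -0.2, -0.3]
finger_gap: 0.221
```

Request:
play_rows --steps '[[[0,0,0.0005,0,0,0],[0,0,0.0003,0,0,0],[0,0,0.0003,0,0,0],[0,0,0,0,0,0],[0,0,0,0,0,0]]]'

```text
t: 32.7
tcp_pos: [0.4978, -0.3123, 0.0996]
tool_rot: [1.0, -0.019, 0.0, 0.0]
force: [-0.7, 0.9, 5.1]
finger_gap: 0.217
```

Request:
play_rows --steps '[[[0,0,0,0,0,0],[0,0,0,0,0,0],[0,0,0,0,0,0],[0,0,0,0,0,0],[0,0,0,0,0,0],[0,0,0,0,0,0]]]' --fingers 0.6

```text
t: 33.45
tcp_pos: [0.4977, -0.3123, 0.0991]
tool_rot: [1.0, -0.019, 0.0, 0.0]
force: [-0.3, 0.5, 0.5]
finger_gap: 0.599
```

Request:
play_rows --steps '[[[0,0,-0.01,0,0,0],[0,0,-0.02,0,0,0],[0,0,-0.04,0,0,0],[0,0,-0.05,0,0,0],[0,0,-0.03,0,0,0],[0,0,0,0,0,0],[0,0,0,0,0,0]]]'

```text
t: 34.33
tcp_pos: [0.4972, -0.3117, 0.2487]
tool_rot: [1.0, -0.019, -0.0, -0.0]
force: [-0.2, 0.3, -0.7]
finger_gap: 0.6
```

```bash
python3 c2.py 8;  python3 - <<'E'
import cv2
i=cv2.imread('pics/w8.png');cv2.imwrite('pics/w8c.png',cv2.resize(i[115:215,205:305],None,fx=6,fy=6,interpolation=cv2.INTER_CUBIC))
E
```

```text
34.425 [ 0.497  -0.3115  0.2477] [ 0.9998 -0.0192 -0.0012 -0.0011] [ 0.2357  0.1633 -0.4843] [ 0.0358  0.0431 -0.0092] 0.598401780996842
```

View pics/w8c.png

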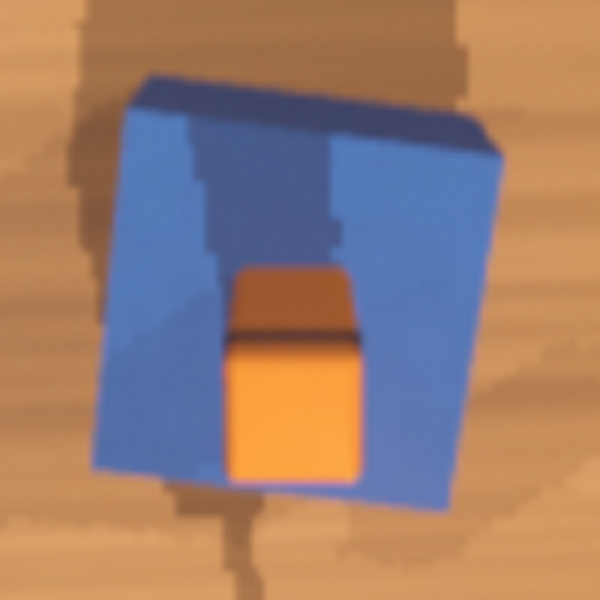

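View pics/s8.png

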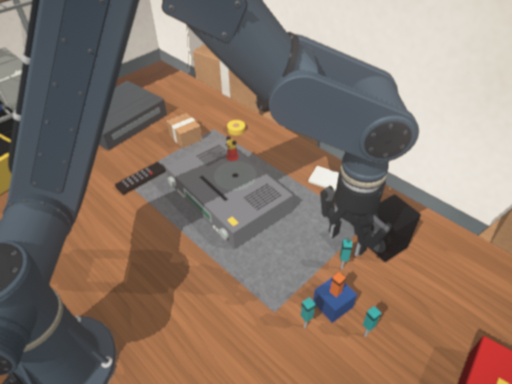

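```bash
python3 -c "
from station import manip
print(manip.sign_off())"
```

```text
the job is handed in; nothing more can be done
None
```

The reset key was found and held fully in, the probe is back in its stand, and the job is handed in at about 34 s of the 72 s allowed; sign-off gives no verdict.

- **Search:** I slid the probe tip along the channel with about 5 N. It dropped in at y ≈ 0.145 m, about 32 mm from the middle of the channel.
- **Key press:** I pushed down to the hard stop, about 12 mm below the floor, where the wrist force read 6 to 6.5 N. It stayed there for well over 1 s.
- **Force on the radio:** the highest wrist force I read in contact was about 8 N, against the 30 N limit. Force is only reported at the end of each move, so brief peaks in between were not seen.
- **Return:** the tip entered the hole with no side force, and the handle seated on the block at the same height as at the start. The closing pictures show the probe upright and released, the gripper clear above it, and the other things apparently where they were.
- **Disagreements and gaps:**
    - The network's stand mouth was about 3 to 4 mm off what I measured in the picture. Its channel middle was about 6.6 mm off. I used my own measurements.
    - The key springing back up was not measured directly; I only lifted the tip clear of it.

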